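Shift the tube roller's gate lever to the marked slot

ROBOT

A 7-joint arm with a two-finger parallel gripper is mounted at the origin on the work surface. World frame = base frame: x ahead of the robot, y to its left, z up, the work surface at z = 0. Lengths are in m, angles in rad, forces in N, time in s.
With the tool pointing down it reaches from about 0.4 to 0.9 m from the base axis. Payload 5.5 kg.
Tool frame: the origin (TCP) lies on the centre line of the jaws, within the pads' length; the fingertips stand 14 mm ahead of it and the grasp point (between the pads) lies 5 mm behind it (env.finger_overhang is the distance from the TCP to the fingertips, in m); x points along the fingers, y is the direction in which the jaws open and shut, and the axes are right-handed (so a half turn about x gives the same grasp; the last joint's range is limited). The gripper opens to 92 mm and grips with 3 to 60 N. Pads are 19 mm wide; open, the fingers measure 130 mm over their backs; the gripper's body (75 mm by 190 mm) begins 47 mm behind the grasp point.
Start: joints at [-1.081, 0.501, -0.427, 1.55, 0.221, 1.138, -0.21], TCP at [0.146, 0.633, 0.241] pointing down, gripper open.
Joint ranges: [-2.88, 2.88], [-0.31, 2.03], [-1.54, 1.56], [0.2, 2.42], [-1.41, 4.55], [0.19, 2.02], [-2.57, 2.57]. Speed limits (rad/s): [2.57, 2.57, 3.14, 3.14, 3.14, 3.14, 3.14].

INTERFACE

Orientations are given as a rotation vector (axis times angle).
In Python, from bench import env gives the robot as it stands. The module is installed in compiled form; this text tells all that it offers. Calls block until the motion is done:
- env.reach(position, orientation): joint-space move of the TCP to a pose.
- env.movel(position, orientation=None, velocity=0.15): straight line of the TCP; orientation=None keeps the orientation; velocity is the mean speed in m/s.
- env.move_joints(angles): joint-space move.
- env.gripper_open() and env.clamp(effort=None): open the fingers fully, or close them until they stop; effort is the grip in N (None keeps the last).
- env.dwell(seconds).
- env.solve_ik(position, orientation): joint angles nearest the present ones, or None.
- env.get_state(): the state.
- env.grab_frame(name): name is "side" or "top"; returns a dict with "image" (400x640x3 uint8, red, green, blue), "depth" (400x640 float32, m along the optical axis (not along the pixel's ray), 0 where there is no reading), "camera_matrix" (3x3 intrinsics, pixels), "xyz" and "orientation" of the camera in the world. Camera axes: x right, y down, z forward; pixel columns grow to the right and rows downward; lengths in m; the calibration is good to about 2 mm. A picture is of the moment at which its call begins.
A pose or a line that the arm cannot do raises env.Unreachable and nothing moves.
- env.close_job(): hands the job in, once; it reports no verdict.
Trained networks look in a picture, given as the dict that the camera call returned (one of the last four; its "shot" number tells which), for a name from the list of things; names that differ only in an ending like _2 or _b are one class to them, and where a whole thing is asked for, a point or a joint stands for the part that bears it (a point fixed in the world has none). Each returns a list of dicts, best first, with "score" (0 to 1); they miss things now and then, are a little off and sometimes report something else, mostly with a low value. They report only what shows in the picture. A call takes as long as a camera call.
- env.masks_of(picture, query): "mask" (400x640 bool, what is visible of it) and "bbox" ([left, top, right, bottom] in pixels, round what is visible of it).
- env.tip_of(picture, query): "at" ([column, row] in pixels: a listed point, or the origin of a listed thing).
The state is a dict: "time_s": time; "joints": joint angles; "qvel": joint speeds; "joint_torque": joint torques, N m; "eef_pos": TCP position; "tool_rot": TCP orientation; "force": force on the tool from outside, world axes, zero at the start; "ft_torque": the same for the moment, N m; "finger_gap": finger opening in m.
Only numpy, scipy, OpenCV 4.12 (cv2) and the standard library are available. Lean on these libraries where they do the work, as an engineer would, in place of code of your own. Each camera call takes 0.05 s, during which the arm holds its last target.

TASK

On the tube roller mixer, push the selector lever through its gate into the corner slot marked by the tall square post, fully home to the end of that slot, and leave it there. Only push the knob with closed fingertips or the outside of the fingers, without gripping it, and leave the vial, the bottle, the tip box and the marker pen where they are.

Things in the scene. Friction and masses are not known exactly. Their poses are not given: they have to be found in the camera images.
- mixer: White bench machine, fixed. Origin on the bench surface under its gate's centre. In its own frame: x -120..120, y -130..340 mm, deck 120 mm high. Rollers with tubes on the deck at y 160..325 mm reach 178 mm; elsewhere only the lever, post, studs and vial rise above the deck.
- gate (a point): Centre of the aluminium gate plate's top (170 x 190 mm, 120 mm above the bench; axes as the mixer's). Its cut-out: three lanes along x, 23.7 mm apart, joined at x = 0 by one cross channel along y: six slots, four of them corners. Slots 13, cross channel 17 mm wide, tongue ends rounded. The stem must follow the gate: it crosses freely with the knob within 6 mm of x = 0; from farther the tongues deflect or stop it.
- knob (a point): Centre of the black square knob (28 x 28, 46 mm high) on the selector lever (stem 10 mm thick), 170 mm from its pivot, which is 30 mm above the bench under the gate's centre. Knob in the mixer's frame: y about 0 in the middle lane, -45 or +45 mm in outer lanes; x 0 in the cross channel, -40 or +40 mm at slot ends; z 200 mm upright, 190 in a corner. Stays where left; about 2 to 4 N moves it.
- lever (a joint): Tilt of the lever along the lanes, rad: + towards the mixer's +x, 0 in the cross channel, stops at -0.235 and +0.235 (slot ends). Knob offset is about 170 mm x sin(angle). At the start the lever is anywhere along the middle lane.
- carriage (a joint): Tilt of the lever across the lanes, rad: + towards the mixer's +y, 0 in the middle lane, -0.265 and +0.265 in the outer lanes (stops).
- index_post: Tall square steel post (17 x 17, 30 mm high) fixed on the gate plate; origin at the centre of its foot. It stands beside the end of the wanted corner slot, at x = +-62, y = +-70 mm in the mixer's frame (signs are those of the slot), 33 mm in plan from the knob centre when the lever is home. The other three corners have flat round studs (14 mm wide, 5 mm high).
- vial: Small amber screw-cap vial, 24 mm across, 45 mm high, standing loose on the mixer's deck; origin at its underside. Bystander.
- tip_box: Loose yellow pipette tip box with clear lid, 85 x 120 x 67 mm, on the bench; origin at its underside. Bystander.
- reagent: Loose white bottle, 56 mm across, 120 mm high, on the bench; origin at its underside. Bystander.
- marker: Loose white and red marker pen, about 130 mm long, 17 mm thick, lying on the bench; origin under its white barrel. Bystander.

How it is judged:
By the outcome, as a careful person would: the job done as asked, in the order asked, and still so for the second after the job is handed in, with the robot touching nothing.
It also fails if it takes over 48 s, if anything falls off the work surface, if the arm or the gripper's body presses on something with over 40 N, if the wrist force passes 120 N, or if a joint passes its speed limit or range.

## Working session

There is one attempt and no reset: what is moved stays moved. The work goes in short steps, each a Python script; the robot and the scene stay as the last script left them, time stands still between calls to the robot, and variables do not carry over. Pictures are saved under pics/ and viewed, and the job is handed in when it is done.

```bash
mkdir -p pics; cat > h.py <<'E'
import numpy as np, cv2
from bench import env
from scipy.spatial.transform import Rotation as R
def rot(o):
    o=np.asarray(o,float)
    return o if o.shape==(3,3) else (R.from_rotvec(o).as_matrix() if o.size==3 else R.from_quat(o).as_matrix())
def px2w(f,u,v,d=None):
    K=f["camera_matrix"]
    if d is None: d=f["depth"][int(round(v)),int(round(u))]
    p=np.array([(u-K[0,2])/K[0,0]*d,(v-K[1,2])/K[1,1]*d,d])
    return rot(f["orientation"])@p+f["xyz"]
def ray_z(f,u,v,z):
    a=px2w(f,u,v,1.0);o=np.array(f["xyz"]);d=a-o
    return o+d*(z-o[2])/d[2]
def save(f,n): cv2.imwrite("pics/"+n,f["image"][:,:,::-1])
E
python3 - <<'E'
from h import *
s=env.get_state();print(s["time_s"],s["eef_pos"],s["tool_rot"],s["finger_gap"])
for c in("side","top"):
    f=env.grab_frame(c);save(f,c+"0.png");print(c,f["xyz"],f["orientation"],f["camera_matrix"][0])
    for q in("mixer","gate","knob","index_post","vial","tip_box","reagent","marker"):
        r=env.tip_of(f,q)
        for t in r[:2]:
            u,v=t["at"]; print(q,round(t["score"],2),np.round(t["at"],1),px2w(f,min(max(u,0),639),min(max(v,0),399)).round(3))
        
E
```

```text
0.0 [0.14609369 0.63266583 0.23967542] [ 0.1765283   1.56370693 -0.17958315] 0.0918135736454743
side [ 0.07624982 -0.17796743  0.67530558] [-2.00003727  1.4743717  -0.55637921] [393.74126548   0.         322.36669463]
mixer 0.65 [353.4 253.5] [ 0.447 -0.11   0.122]
gate 0.84 [360.7 220.5] [ 0.551 -0.099  0.082]
knob 0.94 [358.1 204.6] [ 0.474 -0.106  0.215]
knob 0.29 [351.  254.8] [ 0.444 -0.106  0.12 ]
index_post 0.54 [396.3 193.2] [ 0.59  -0.154  0.137]
vial 0.73 [290.1 208.9] [0.501 0.023 0.131]
tip_box 0.9 [486.6 255.6] [ 0.553 -0.338  0.063]
tip_box 0.66 [328.2 332.8] [ 0.346 -0.096  0.018]
reagent 0.88 [451.6 308.3] [ 0.44  -0.29   0.042]
marker 0.56 [327.9 336.2] [ 0.342 -0.097  0.013]
top [ 0.41762945 -0.0411258   0.95525213] [-2.12824985  2.12456178 -0.10967922] [368.13550064   0.         327.62775882]
mixer 0.91 [366.1 209.8] [ 0.504 -0.089  0.188]
gate 0.71 [365.4 206.8] [ 0.522 -0.094  0.09 ]
gate 0.41 [313.7 208.5] [0.509 0.022 0.17 ]
knob 0.61 [372.5 216.5] [ 0.487 -0.099  0.222]
index_post 0.64 [390.2 171.8] [ 0.593 -0.145  0.151]
vial 0.46 [312.  210.4] [0.505 0.026 0.166]
tip_box 0.59 [460.8 180.2] [ 0.589 -0.325  0.069]
reagent 0.67 [445.5 236.4] [ 0.453 -0.28   0.081]
marker 0.74 [361.6 279.8] [ 0.348 -0.087  0.017]
marker 0.43 [310.6 210.6] [0.504 0.029 0.167]
```

View pics/side0.png

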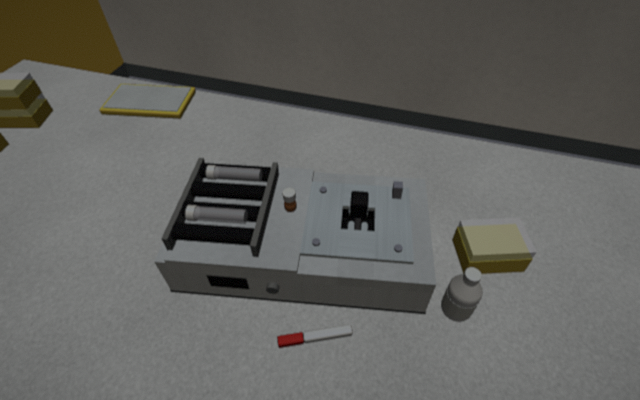

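View pics/top0.png

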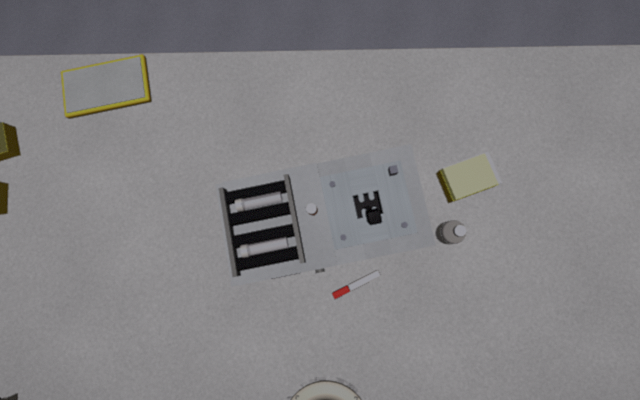

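```bash
python3 - <<'E'
import cv2
a=cv2.imread("pics/top0.png")[130:290,270:470];cv2.imwrite("pics/top0z.png",cv2.resize(a,None,fx=3.7,fy=3.7,interpolation=cv2.INTER_CUBIC))
a=cv2.imread("pics/side0.png")[150:310,250:450];cv2.imwrite("pics/side0z.png",cv2.resize(a,None,fx=3.7,fy=3.7,interpolation=cv2.INTER_CUBIC))
E
```

```text
(no output)
```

View pics/top0z.png

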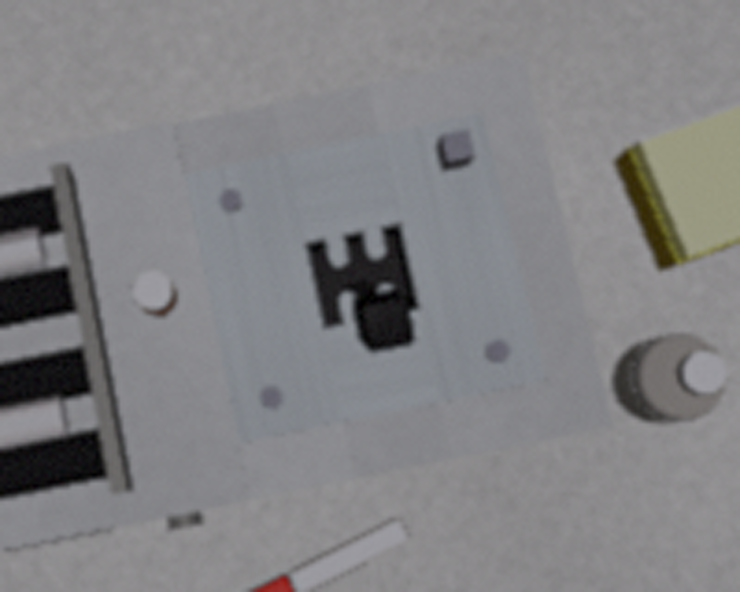

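View pics/side0z.png

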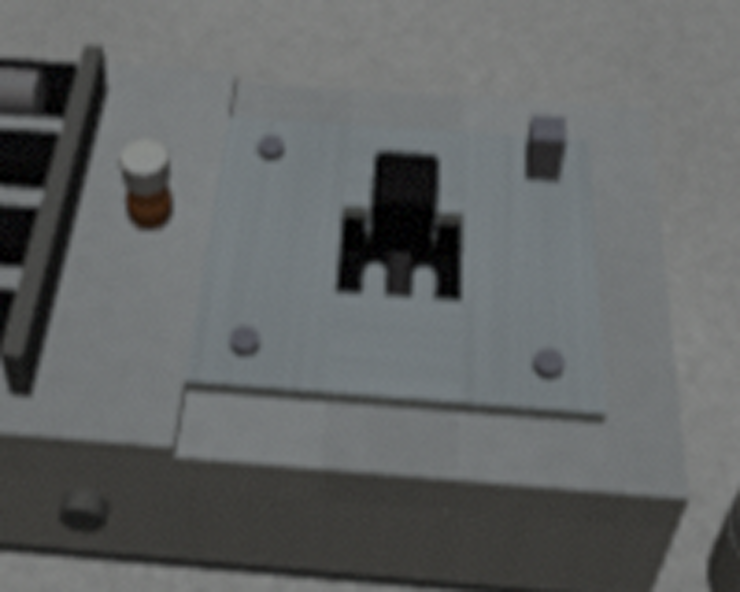

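```bash
cat > fit.py <<'E'
from h import *
M=np.array([[62,70],[-62,70],[-62,-70],[62,-70]])/1e3
def fit(P):
    a=M-M.mean(0);b=P-P.mean(0)
    th=np.arctan2((a[:,0]*b[:,1]-a[:,1]*b[:,0]).sum(),(a*b).sum())
    Rm=np.array([[np.cos(th),-np.sin(th)],[np.sin(th),np.cos(th)]]);t=P.mean(0)-Rm@M.mean(0)
    return th,t,np.abs(P-(M@Rm.T+t)).max()
E
python3 - <<'E'
from fit import *
Z=[.125,.125,.125,.15]
tops=[(231,200),(271,397),(497,351),(455,149)]
sides=[(271,145),(245,339),(548,361),(547,127)]
for c,pp,o in(("top",tops,(270,130)),("side",sides,(250,150))):
    f=env.grab_frame(c)
    P=np.array([ray_z(f,o[0]+u/3.7,o[1]+v/3.7,z)[:2] for (u,v),z in zip(pp,Z)])
    th,t,e=fit(P);print(c,P.round(4).tolist(),th,t,e)
    Rm=np.array([[np.cos(th),-np.sin(th)],[np.sin(th),np.cos(th)]])
    # knob top
    m=env.masks_of(f,"knob")
    for k in m[:1]:
        v,u=np.where(k["mask"]); d=f["depth"][v,u]; W=np.array([px2w(f,a,b,dd) for a,b,dd in zip(u,v,d)])
        print(k["score"],k["bbox"],len(u))
        w=W[W[:,2]>.205]; L=(w[:,:2]-t)@Rm
        print("z",np.percentile(W[:,2],[5,50,95]),"local top",np.percentile(L,[3,50,97],axis=0).round(4).tolist())
    print("deckz",np.median([px2w(f,o[0]+u/3.7+6,o[1]+v/3.7)[2] for u,v in pp]))
print(env.get_state()["time_s"])
E
```

```text
top [[0.5703, -0.0166], [0.4489, -0.0412], [0.477, -0.1778], [0.5964, -0.1517]] 0.20159772098765513 [ 0.52315338 -0.09683562] 0.0015349242966331555
0.57 [363.3, 204.3, 384.0, 224.3] 265
z [0.09430276 0.21832666 0.22216838] local top [[-0.0503, -0.011], [-0.0367, 0.0025], [-0.0226, 0.0154]]
deckz 0.12131732370512355
side [[0.5705, -0.0181], [0.4492, -0.0434], [0.4779, -0.1792], [0.5999, -0.1537]] 0.20866134250510904 [ 0.52438057 -0.09859205] 0.0007876583913595109
0.72 [351.1, 191.9, 368.7, 235.8] 496
z [0.13555502 0.21431797 0.22021278] local top [[-0.0527, -0.0102], [-0.0431, 0.0024], [-0.0288, 0.015]]
deckz 0.12080500828810864
1.1
```

```bash
cat >> h.py <<'E'
TH=0.205; C=np.array([0.5238,-0.0977])
RM=np.array([[np.cos(TH),-np.sin(TH)],[np.sin(TH),np.cos(TH)]])
def W(x,y,ztip): # local mm -> TCP world, tip height
    p=RM@(np.array([x,y])/1e3)+C; return np.array([p[0],p[1],ztip+env.finger_overhang])
def ori(s=1):
    y=s*np.array([*RM[:,1],0]);x=np.array([0,0,-1.]);return R.from_matrix(np.c_[x,y,np.cross(x,y)]).as_rotvec()
def st(tag=""):
    s=env.get_state();f=np.array(s["force"]);l=RM.T@(np.array(s["eef_pos"][:2])-C)*1e3
    fl=RM.T@f[:2];print(tag,"t%.2f"%s["time_s"],"loc",l.round(1),"tipz",round(s["eef_pos"][2]-env.finger_overhang,4),"F",fl.round(1),round(f[2],1),flush=True)
    return l,fl,f
def knob(tag):
    for c in("top","side"):
        f=env.grab_frame(c);save(f,tag+c+".png");m=env.masks_of(f,"knob")
        if not m: print(c,"no knob");continue
        k=m[0];v,u=np.where(k["mask"]);d=f["depth"][v,u];w=np.array([px2w(f,a,b,e) for a,b,e in zip(u,v,d)])
        w=w[(w[:,2]>.19)&(w[:,2]<.235)]
        if len(w)<5: print(c,"few");continue
        top=w[w[:,2]>np.percentile(w[:,2],95)-.008]
        L=(top[:,:2]-C)@RM*1e3;print(c,round(k["score"],2),len(top),"ztop",np.percentile(w[:,2],95).round(3),"pct",np.percentile(L,[3,50,97],axis=0).round(1).tolist())
E
python3 - <<'E'
from h import *
s=env.get_state();print(rot(s["tool_rot"]).round(2).tolist())
for sg in(1,-1):
    for p in [(-90,0,.3),(-90,0,.188),(0,60,.3),(-20,-45,.188),(35,-45,.188)]:
        q=env.solve_ik(W(*p),ori(sg));print(sg,p,None if q is None else np.round(q,2))
E
```

```text
[[-0.0, 0.22, 0.97], [0.0, 0.97, -0.22], [-1.0, 0.0, -0.0]]
1 (-90, 0, 0.3) [-0.22  0.03  0.43  1.96 -0.01  1.16  1.99]
1 (-90, 0, 0.188) [-0.1   0.17  0.33  2.09 -0.07  0.9   2.04]
1 (0, 60, 0.3) [-0.14  0.15  0.19  1.82 -0.03  1.17  1.83]
1 (-20, -45, 0.188) [-0.    0.31  0.28  1.9  -0.1   0.94  2.1 ]
1 (35, -45, 0.188) [ 0.04  0.39  0.18  1.78 -0.08  0.98  2.03]
-1 (-90, 0, 0.3) [-0.29  0.03  0.5   1.96 -0.01  1.16 -1.15]
-1 (-90, 0, 0.188) [-0.32  0.18  0.58  2.1  -0.12  0.9  -1.04]
-1 (0, 60, 0.3) [-0.26  0.16  0.32  1.82 -0.05  1.17 -1.29]
-1 (-20, -45, 0.188) [-0.26  0.35  0.59  1.91 -0.24  0.95 -0.92]
-1 (35, -45, 0.188) [-0.19  0.42  0.49  1.79 -0.23  0.99 -0.98]
```

```bash
python3 - <<'E'
from h import *
env.clamp(10)
p=np.array(env.get_state()["eef_pos"]);p[2]=.33
env.movel(p,velocity=.2)
env.reach(W(-90,0,.3),ori(-1));st("above")
env.movel(W(-90,0,.19),velocity=.15);st("down")
print(env.get_state()["finger_gap"])
x=-84
while x<-24:
    env.movel(W(x,0,.19),velocity=.04);l,fl,f=st()
    if abs(fl[0])>12: break
    x+=4 if x<-40 else 3
knob("p1")
st()
E
```

```text
above t5.96 loc [-89.4   0.8] tipz 0.2999 F [-0.2  0.8] 0.0
down t6.84 loc [-89.4  -0.2] tipz 0.1906 F [ 0.  -0.2] -0.9
0.0006610748366991962
 t7.14 loc [-83.2  -0.1] tipz 0.1906 F [-0.1 -0.4] 0.8
 t7.39 loc [-79.7  -0. ] tipz 0.1901 F [-0.7 -0.3] 0.0
 t7.64 loc [-75.7  -0. ] tipz 0.19 F [-0.6  0.6] 0.2
 t7.89 loc [-71.8   0. ] tipz 0.19 F [-0.5  0.2] -0.5
 t8.14 loc [-67.7   0. ] tipz 0.19 F [ 0.  -0.3] -0.4
 t8.39 loc [-63.8   0. ] tipz 0.19 F [-0.3 -0.4] 0.4
 t8.64 loc [-60.2  -0.1] tipz 0.1899 F [-2.1 -0.2] 1.1
 t8.89 loc [-55.9  -0.1] tipz 0.19 F [-2.2 -1.3] 1.5
 t9.14 loc [-51.7  -0.1] tipz 0.19 F [-2.3 -0.6] 0.7
 t9.39 loc [-47.7  -0. ] tipz 0.19 F [-1.  -0.5] 0.6
 t9.64 loc [-43.7  -0. ] tipz 0.19 F [-2.3 -0.6] 1.3
 t9.89 loc [-39.7   0. ] tipz 0.19 F [-1.8 -0.5] 0.5
 t10.14 loc [-36.8  -0. ] tipz 0.19 F [-1.4 -0.8] -0.1
 t10.39 loc [-33.8   0. ] tipz 0.19 F [-1.6 -1.3] 1.0
 t10.64 loc [-30.8   0. ] tipz 0.19 F [-1.6 -1. ] 0.8
 t10.89 loc [-27.8   0.1] tipz 0.19 F [-1.5 -0.1] 0.6
 t11.14 loc [-24.7   0.1] tipz 0.19 F [-1.1 -0.3] 1.8
top few
side few
 t11.34 loc [-24.9   0.1] tipz 0.19 F [-0.9 -0.7] -0.1
```

```bash
python3 - <<'E'
import cv2,numpy as np
a=cv2.imread("pics/p1top.png")[130:290,270:470];b=cv2.imread("pics/p1side.png")[150:310,250:450]
cv2.imwrite("pics/p1z.png",cv2.resize(np.hstack([a,b]),None,fx=2,fy=2,interpolation=cv2.INTER_CUBIC))
E
```

```text
(no output)
```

View pics/p1z.png

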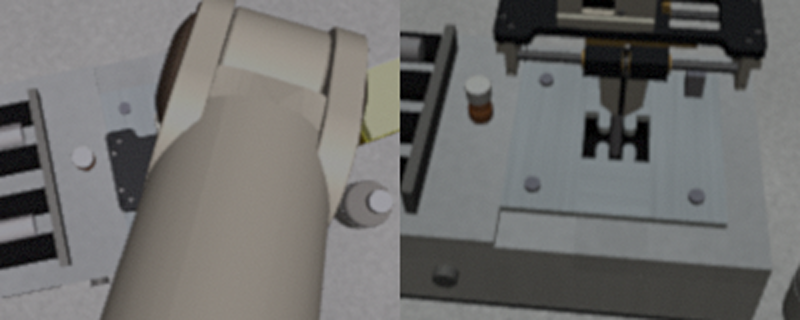

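```bash
python3 - <<'E'
from h import *
env.movel(W(-40,0,.19),velocity=.1)
env.movel(W(-40,0,.245),velocity=.2)
env.movel(W(-2,70,.245),velocity=.2)
env.movel(W(-2,65,.188),velocity=.15);st()
knob("p2")
import cv2
a=cv2.imread("pics/p2top.png")[130:290,270:470];b=cv2.imread("pics/p2side.png")[150:310,250:450]
cv2.imwrite("pics/p2z.png",cv2.resize(np.hstack([a,b]),None,fx=2,fy=2,interpolation=cv2.INTER_CUBIC))
E
```

```text
t13.15 loc [-2.3 64.1] tipz 0.1882 F [-0.3  0.1] -0.1
top no knob
side 0.84 234 ztop 0.223 pct [[-15.3, -11.4], [-5.2, 1.3], [9.5, 14.0]]
```

View pics/p2z.png

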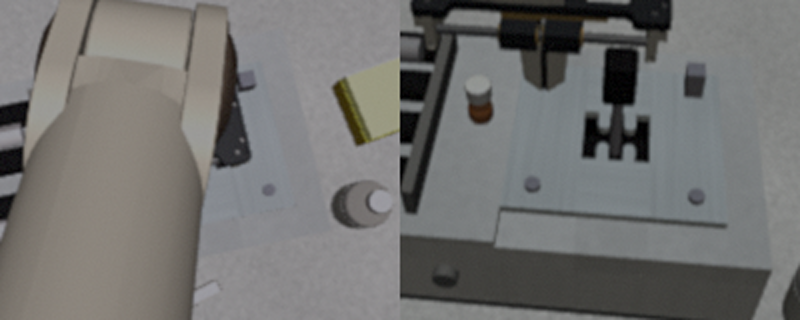

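```bash
python3 - <<'E'
from h import *
f=env.grab_frame("side");k=env.masks_of(f,"knob")[0];m=cv2.erode(k["mask"].astype(np.uint8),np.ones((3,3)))
v,u=np.where(m>0);w=np.array([px2w(f,a,b,f["depth"][b,a]) for a,b in zip(u,v)])
L=(w[:,:2]-C)@RM*1e3
for z0 in np.arange(.175,.226,.006):
    s=(w[:,2]>z0)&(w[:,2]<z0+.006)
    if s.any(): print(round(z0,3),s.sum(),np.percentile(L[s,0],[10,50,90]).round(1),np.percentile(L[s,1],[5,95]).round(1))
E
```

```text
0.181 25 [-15.5 -14.5 -13.5] [-7.8  6.9]
0.187 38 [-15.7 -14.6 -13.7] [-10.7  11.1]
0.193 41 [-15.3 -14.6 -13.6] [-11.7  11. ]
0.199 39 [-15.3 -14.5 -13.6] [-10.1  12.8]
0.205 37 [-15.5 -14.5 -13.7] [-10.9  11.6]
0.211 38 [-15.5 -14.6 -14. ] [-9.3 10.6]
0.217 148 [-14.7  -7.7   5.4] [-8.3 12.4]
0.223 30 [-10.2  -3.6   4.6] [-9.   9.4]
```

```bash
python3 - <<'E'
from h import *
y=60; env.movel(W(-0.5,60,.186),velocity=.1)
while y>-26:
    y-=4
    env.movel(W(-0.5,y,.186),velocity=.05);l,fl,f=st()
    if np.linalg.norm(fl)>9: break
knob("p3")
import cv2
a=cv2.imread("pics/p3top.png")[130:290,270:470];b=cv2.imread("pics/p3side.png")[150:310,250:450]
cv2.imwrite("pics/p3z.png",cv2.resize(np.hstack([a,b]),None,fx=2,fy=2,interpolation=cv2.INTER_CUBIC))
E
```

```text
t13.95 loc [-0.6 55.6] tipz 0.186 F [-0.6  0.6] 0.3
 t14.20 loc [-0.5 51.6] tipz 0.186 F [-0.8  0.6] -0.9
 t14.45 loc [-0.5 47.6] tipz 0.186 F [-0.2  0.4] 0.1
 t14.70 loc [-0.6 43.6] tipz 0.186 F [0.2 0.4] -0.5
 t14.95 loc [-0.5 39.6] tipz 0.186 F [ 0.3 -0.7] -0.0
 t15.20 loc [-0.5 35.7] tipz 0.186 F [-0.2  1. ] -0.9
 t15.45 loc [-0.5 31.8] tipz 0.186 F [-0.   0.1] 0.2
 t15.70 loc [-0.5 27.6] tipz 0.186 F [-0.3  0.8] 0.6
 t15.95 loc [-0.5 23.5] tipz 0.186 F [0.7 0.5] -0.1
 t16.20 loc [-0.6 19.5] tipz 0.186 F [ 0.2 -0. ] -0.6
 t16.45 loc [-0.6 15.5] tipz 0.186 F [0.3 0.3] -0.7
 t16.70 loc [-0.6 11.5] tipz 0.186 F [0.7 0.8] -0.3
 t16.95 loc [-0.6  7.5] tipz 0.186 F [0.3 1.2] -0.4
 t17.20 loc [-0.5  3.5] tipz 0.186 F [0.1 0.9] -0.9
 t17.45 loc [-0.5 -0.5] tipz 0.186 F [-0.1 -0.2] -0.6
 t17.70 loc [-0.5 -4.5] tipz 0.1861 F [0.3 0.7] -0.4
 t17.95 loc [-0.5 -8.5] tipz 0.1861 F [0.2 0.2] -0.1
 t18.20 loc [ -0.5 -12.5] tipz 0.186 F [-0.   0.8] -0.2
 t18.45 loc [ -0.5 -15.8] tipz 0.1859 F [-0.1  2.8] -1.1
 t18.70 loc [ -0.6 -18.3] tipz 0.1855 F [0.7 4.8] -2.3
 t18.95 loc [ -0.7 -20.5] tipz 0.185 F [0.2 8.9] -1.9
 t19.20 loc [ -0.7 -22.7] tipz 0.1846 F [-0.2 13.1] -2.6
top no knob
side few
```

View pics/p3z.png

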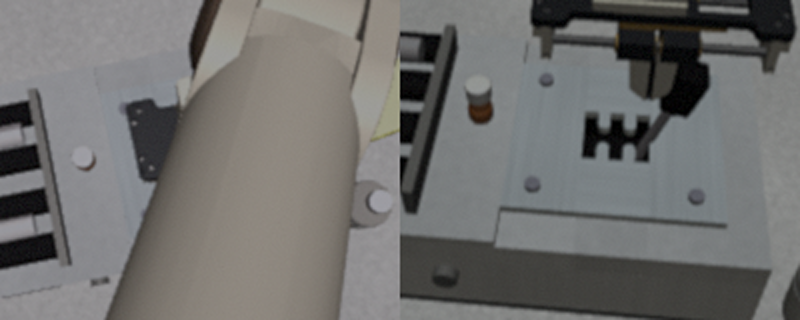

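```bash
python3 - <<'E'
from h import *
env.movel(W(-0.5,10,.186),velocity=.15)
env.movel(W(-5,15,.245),velocity=.2)
env.movel(W(-50,-45,.245),velocity=.2)
env.movel(W(-50,-45,.183),velocity=.15);st()
x=-34;env.movel(W(x,-45,.183),velocity=.1)
while x<26:
    x+=4
    env.movel(W(x,-45,.183),velocity=.05);l,fl,f=st()
    if np.linalg.norm(fl)>12: break
E
```

```text
t21.34 loc [-49.5 -44.6] tipz 0.1831 F [-0.4 -0.7] -0.2
 t21.90 loc [-30.  -45.1] tipz 0.1832 F [0.1 0.4] -0.3
 t22.15 loc [-25.9 -45. ] tipz 0.183 F [-0.8  0.2] -0.9
 t22.40 loc [-22.3 -45.2] tipz 0.1829 F [-1.5 -1. ] 0.3
 t22.65 loc [-17.9 -45.1] tipz 0.1829 F [-1.7 -0.3] 1.0
 t22.90 loc [-13.7 -45. ] tipz 0.1829 F [-1.7 -1. ] -0.9
 t23.15 loc [ -9.6 -45. ] tipz 0.183 F [-1.4 -0.7] 0.2
 t23.40 loc [ -5.7 -44.9] tipz 0.183 F [-1.1 -0.4] 0.1
 t23.65 loc [ -1.7 -44.9] tipz 0.1829 F [-1.   0.4] -0.4
 t23.90 loc [  2.3 -44.8] tipz 0.1829 F [-1.  -0.8] -0.8
 t24.15 loc [  6.3 -44.8] tipz 0.1829 F [-1.7  0.4] -1.6
 t24.40 loc [ 10.3 -44.9] tipz 0.183 F [-1.3 -0.6] -1.1
 t24.65 loc [ 14.4 -45.1] tipz 0.183 F [-0.8  0.1] -0.5
 t24.90 loc [ 17.2 -45.1] tipz 0.1827 F [-5.3  1. ] 0.9
 t25.15 loc [ 19.6 -45. ] tipz 0.1823 F [-8.6  0.3] 2.0
 t25.40 loc [ 21.9 -45. ] tipz 0.1819 F [-12.8   2.1] 3.4
```

Firm stop at the slot end (force ramp from about x = 15–17). Now I back off, clear the view and check.

```bash
python3 - <<'E'
from h import *
env.movel(W(-25,-45,.183),velocity=.1)
env.movel(W(-45,-45,.28),velocity=.2)
p=W(-45,-45,.28); 
env.movel([.40,.25,.33],velocity=.25);st()
knob("p4")
for c in("top","side"):
    f=env.grab_frame(c)
    for q in("vial","tip_box","reagent","marker","index_post"):
        for t in env.tip_of(f,q)[:1]: print(c,q,round(t["score"],2),np.round(t["at"],1))
k=env.masks_of(f,"knob")[0];m=cv2.erode(k["mask"].astype(np.uint8),np.ones((3,3)))
v,u=np.where(m>0);w=np.array([px2w(f,a,b,f["depth"][b,a]) for a,b in zip(u,v)])
L=(w[:,:2]-C)@RM*1e3
for z0 in np.arange(.163,.226,.006):
    s=(w[:,2]>z0)&(w[:,2]<z0+.006)
    if s.any(): print(round(z0,3),s.sum(),np.percentile(L[s,0],[10,50,90]).round(1),np.percentile(L[s,1],[5,95]).round(1))
a=cv2.imread("pics/p4top.png")[130:290,270:470];b=cv2.imread("pics/p4side.png")[150:310,250:450]
cv2.imwrite("pics/p4z.png",cv2.resize(np.hstack([a,b]),None,fx=2,fy=2,interpolation=cv2.INTER_CUBIC))
st()
E
```

```text
t28.50 loc [-50.3 364.4] tipz 0.3158 F [-0.1 -0. ] 0.4
top 0.74 160 ztop 0.216 pct [[31.0, -58.1], [42.4, -44.8], [56.6, -33.8]]
side 0.71 172 ztop 0.214 pct [[29.9, -60.6], [36.3, -46.9], [53.1, -35.3]]
top vial 0.67 [310.3 209.7]
top tip_box 0.84 [461.3 179.7]
top reagent 0.81 [443.9 235.3]
top marker 0.66 [362.6 281.4]
top index_post 0.4 [390.7 170.8]
side vial 0.66 [290.6 210.1]
side tip_box 0.78 [487.4 254.8]
side reagent 0.65 [456.2 308.7]
side marker 0.65 [328.8 336.1]
side index_post 0.74 [394.9 194.4]
0.163 11 [24.7 26.1 27.4] [-42.2 -33.3]
0.169 18 [22.3 23.3 24.4] [-49.4 -31.9]
0.175 43 [22.5 23.9 26.3] [-50.5 -27.7]
0.181 49 [23.6 24.9 31.1] [-51.4 -28.9]
0.187 52 [25.3 26.5 30.6] [-53.3 -30.2]
0.193 51 [26.5 28.3 34.1] [-55.2 -31.5]
0.199 59 [28.2 30.  37.5] [-56.6 -32.8]
0.205 84 [29.8 32.2 47.2] [-58.7 -35.3]
0.211 70 [32.  36.  45.9] [-53.5 -36.6]
 t29.35 loc [-50.4 365.7] tipz 0.316 F [-0.7 -1.2] 0.8
```

View pics/p4z.png

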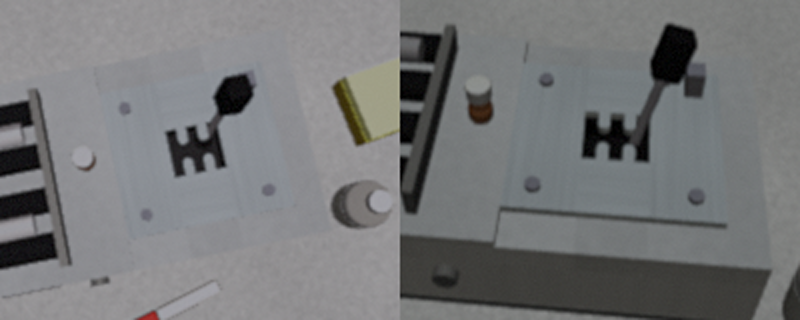

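View pics/p4top.png

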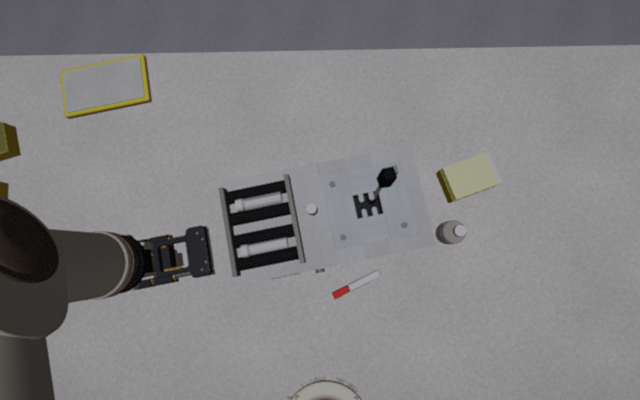

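```bash
python3 - <<'E'
from h import *
print(env.close_job())
E
```

```text
the job is handed in; nothing more can be done
None
```

The selector lever is home in the corner slot marked by the tall post (mixer +x, −y), and the job is handed in. I pushed the knob only with closed fingers: from the −x end of the middle lane into the cross channel, across to the −y lane, then along +x. I stopped once the push against the slot end had built up to about 13 N.

**Lever position:** the knob measured about x +41, y −45 mm, with its top at 0.215 m. It tilts about 0.26 rad along the lane by a rough depth fit, which fits the 0.235 rad stop. All of this agrees with the lever being home.

**Bystanders:** the final pictures show the vial, tip box, bottle and marker where they started. The network's positions agree within about 2 pixels, except the bottle in the side view. That one shifted about 4.6 pixels, while the top view shows it unmoved and the arm never went near it, so I take it as detection scatter.

**Limits:** wrist force stayed under about 14 N at every reading, and the robot's clock read 29.4 s just before hand-in, with the arm clear of everything.

**Checks that failed:** some knob detections found nothing while the arm blocked the view. I repeated each one once the arm was clear.

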